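Feed the knight up by one turn of the vertical slide's hand wheel

ROBOT

A 6-joint arm with a two-finger parallel gripper is mounted at the origin on the work surface. World frame = base frame: x ahead of the robot, y to its left, z up, the work surface at z = 0. Lengths are in m, angles in degrees, forces in N, time in s.
With the tool pointing down it reaches from about 0.325 to 1 m from the base axis. Payload 5.1 kg.
Tool frame: the origin (TCP) lies at the very end of the fingers, on their centre line; the grasp point (between the pads) lies 19 mm behind it (bot.hold_point_z is the distance from the TCP to the grasp point, in m); z points along the fingers, y is the direction in which the jaws open and shut (so a half turn about z gives the same grasp; the last joint's range is limited). The gripper opens to 85 mm and grips with 20 to 120 N. Pads are 22 mm wide; open, the fingers measure 114 mm over their backs; the gripper's body (76 mm by 85 mm) begins 54 mm behind the grasp point. The pads swing forward as they close: fully open they stand 13 mm farther back than shut.
Start: joints at [-81.681, 7.093, 94.555, -0, 78.352, -4.733], TCP at [0.147, -0.633, 0.194] pointing down, gripper open.
Joint ranges: [-149.61, 149.61], [-58.7, 133.49], [1.44, 155.28], [-77.14, 257.14], [18.33, 153.61], [-166.67, 166.67]. Speed limits (degrees/s): [147.25, 147.25, 180, 180, 180, 180].

INTERFACE

Orientations are given as a 3x3 rotation matrix whose columns are the frame's x, y, z axes.
In Python, from workcell import bot gives the robot as it stands.
- The arm moves only by the tool step_arm, never from a script. Its arguments are lists of equal length, an entry for each row: "hand": the closure, from 0 (fully open) to 1 (shut); "travel": the shift along the tool's x, y, z in cm, a list of three; "turn": the turn about the tool's z in degrees. A call has 1 to 8 rows; each row shifts and turns the commanded pose from where the row before left it, along the tool's axes as they then stand; what a row does not reach is not made up. A row lasts 1/12 s, in which the tool goes at most 41.7 mm and 7.16 degrees, less where a joint would pass 70% of its speed; a pose out of reach is approached as far as the arm can. A call is refused whole if a number of a shift passes 4.17 or a number of a turn 7.16, either way. A call with a gripper value outside its range is refused whole. The fingers move at their own pace and stop on an object; "squeeze" is the grip in N (left out, the last holds). Time passes only in rows, so rows that do not move let the fingers close. It gives the time, the measured TCP pose, the force and the opening at its end, in the units of the state.
- bot.state(): the state, without advancing time (a new reading comes with each control period).
- bot.read_camera(name): name is "scene" or "top" or "wrist"; returns a dict with "frame" (400x640x3 uint8, red, green, blue), "fx", "fy", "cx", "cy" (pixels), "k1" (the pictures are not rectified: a ray, as slopes to the right and down, at radius r is drawn at 1 + k1 r^2 times it, then the intrinsics apply), "R" (3x3) and "t" (3): a world point X has camera coordinates R X + t. Camera axes: x right, y down, z forward; pixel columns grow to the right and rows downward; lengths in m; the calibration is good to about 2 mm. A picture is of the moment at which its call begins. There is no depth.
- bot.close_job(): hands the job in, once; it reports no verdict.
The state is a dict: "t": time; "joints": joint angles; "qvel": joint speeds; "effort": joint torques, N m; "eef_pos": TCP position; "orientation": TCP orientation; "force": force on the tool from outside, world axes, zero at the start; "wrist_torque": the same for the moment, N m; "grip_width": finger opening in m.
Only numpy, scipy, OpenCV 4.12 (cv2) and the standard library are available. Lean on these libraries where they do the work, as an engineer would, in place of code of your own. Each camera call takes 0.05 s, during which the arm holds its last target.

TASK

Feed the rough boxwood knight up to its next cut on the bench lathe: with closed fingertips, push the hand wheel on top of the vertical slide round by its upright red handle, clockwise seen from above, through exactly one full turn, so that the handle stops where it started. Push the handle only, never take it between the fingers, and leave the knight, its vise and everything else on the bench alone.

Things in the scene. Friction and masses are not known exactly. Their poses are not given: they have to be found in the camera images.
- wheel (a joint): Angle of the hand wheel in rad about its vertical axis, counted over more than one turn; it grows clockwise seen from above, so one full turn clockwise adds 6.283. Starts anywhere from -2.9 to 2.9. There is no stop within several turns. It turns against a steady friction of about 0.18 N m (some 3.5 N at the handle) with little inertia, and stays where it is left.
- wheel_hub (a point): Centre of the top of the wheel's hub, on the vertical axis of the wheel, 269 mm above the bench. The wheel is light grey cast metal with three spokes and a round rim 118 mm across outside (rim bar 14 mm thick, its top 265 mm above the bench). Nothing of the wheel but the handle stands higher than the small nut on the hub, 272 mm. The lathe's headstock, 263 mm high, is the next tallest thing; its nearest part is more than 150 mm away from the axis.
- handle_mid (a point): Half-way up the handle of the wheel, on the handle's axis, 52 mm from the wheel's axis and 289 mm above the bench; it goes round with the wheel. The handle is an upright red revolving grip, 20 mm in diameter, 45 mm tall, from 266 to 311 mm above the bench, on the rim at the end of one spoke.
- handle: The same handle as a part; origin at the middle of its foot on the rim, z up. It spins freely on its own pin, so its yaw means nothing.
- knee: The steel slide plate with knee table, small green cast iron vise and the rough boxwood knight in its jaws, on the chuck side of the column and below the wheel. The feed screw lifts it 4 mm for each clockwise turn of the wheel. Origin on the wheel's axis at the height of the bed ways (about 90 mm above the bench), z up, y along the bed towards the lathe's chuck.
- knight (a point): Top of the knight's head, about 226 mm above the bench, 82 mm from the wheel's axis towards the chuck; it rises 4 mm in one turn of the wheel.
- lathe: Grey bench lathe with bed, headstock (chuck and burr cutter) and motor, fixed to the bench. Origin on the bench under the middle of the bed, y along its 500 mm bed towards the headstock, x to the back. The vertical slide sits on the bed, 90 to 155 mm from the origin towards -y.
- rook_a: Bystander, loose on the bench: turned beech rook, 56 mm tall, 32 mm foot; origin at the centre of its foot.
- rook_b: Bystander, loose on the bench: turned beech rook, 56 mm tall, 32 mm foot; origin at the centre of its foot.
- pawn: Bystander, loose on the bench: dark pawn, 47 mm tall, 28 mm foot; origin at the centre of its foot.
- bowl: Bystander, loose on the bench: chipped white porcelain bowl with brass ferrules in it, 104 mm across, 38 mm high; origin under its centre.
- calliper: Bystander, loose on the bench: steel outside calliper lying flat, 150 mm long, 82 mm wide, 8 mm thick; origin at its middle on the bench, x to its pivot.
- gouge: Bystander, loose on the bench: gouge with a wooden handle lying flat, 258 mm long, 23 mm thick; origin on the bench under the ferrule end of the handle, x to its tip.
- ferrule: Bystander, loose on the bench: brass ferrule, a ring 22 mm across and 12 mm high; origin under its centre.

How it is judged:
By the outcome, as a careful person would: the job done as asked, in the order asked, and still so for the second after the job is handed in, with the robot touching nothing.
It also fails if it takes over 58 s, if anything falls off the work surface, if the arm or the gripper's body presses on something with over 40 N, if the wrist force passes 120 N, or if a joint passes its speed limit or range.

## Working session

There is one attempt and no reset: what is moved stays moved. The work goes in short steps, Python scripts to look and compute and a tool call to move; the robot and the scene stay as the last step left them, time stands still between calls to the robot, and variables do not carry over. Pictures are saved under pics/ and viewed, and the job is handed in when it is done.

Besides the shell and the picture viewer there is one more tool, called after ">>>" as name(argument=value, ...) on one line, values as JSON. step_arm: Moves the arm, as the interface text tells. Its arguments: {"type":"object","properties":{"hand":{"type":"array","items":{"type":"number"}},"travel":{"type":"array","items":{"type":"array","items":{"type":"number"}}},"turn":{"type":"array","items":{"type":"number"}},"squeeze":{"type":"number"}},"required":["hand","travel","turn"]}

```bash
mkdir -p pics; ls; python3 - <<'E'
from workcell import bot
import cv2
for n in ["scene","top","wrist"]:
    c=bot.read_camera(n); cv2.imwrite(f"pics/{n}0.png",c["frame"][:,:,::-1])
    print(n,{k:c[k] for k in c if k!="frame"})
s=bot.state();print(s)
E
```

```text
pics
scene {'fx': 400.833709071968, 'fy': 400.833709071968, 'cx': 316.68359056822186, 'cy': 201.80840261059774, 'k1': 0.02044038255249164, 'R': array([[ 0.83099876,  0.55613246, -0.01255949],
       [ 0.46047657, -0.70038173, -0.54536847],
       [-0.31209355,  0.44741717, -0.83810232]]), 't': array([-0.55649092, -0.10959282,  1.15314162])}
top {'fx': 420.8673153112585, 'fy': 420.8673153112585, 'cx': 315.5827487146933, 'cy': 197.8701352635335, 'k1': 0.005331924002815835, 'R': array([[ 0.01767465, -0.99964977, -0.01969641],
       [-0.9899023 , -0.01472445, -0.14098452],
       [ 0.14064513,  0.02198937, -0.98981585]]), 't': array([0.11791817, 0.62103117, 0.93389763])}
wrist {'fx': 343.5405921027433, 'fy': 343.5405921027433, 'cx': 317.8437036690457, 'cy': 198.02954362665778, 'k1': -0.056643445309152884, 'R': array([[ 0.22498673, -0.974359  , -0.00234627],
       [-0.93691891, -0.21700141,  0.27403165],
       [-0.26751435, -0.05945522, -0.96171781]]), 't': array([-0.64902012, -0.03424329,  0.38009972])}
{'t': 0.15, 'joints': array([-8.16837351e+01,  7.12509213e+00,  9.46131896e+01, -1.31959908e-03,
        7.83501589e+01, -4.73212319e+00]), 'qvel': array([ 0.04265251, -0.09842618, -0.20707302,  0.08282524, -0.02722418,
        0.0307182 ]), 'effort': array([ 2.01490775e-04, -4.24227083e+01, -3.66013134e+01, -1.06104526e-04,
        4.64858953e-03, -1.33078291e-05]), 'eef_pos': array([ 0.14665053, -0.63272514,  0.19276353]), 'orientation': array([[ 9.74178698e-01,  2.25778219e-01, -2.45578741e-04],
       [ 2.25778328e-01, -9.74177511e-01,  1.52408701e-03],
       [ 1.04868364e-04, -1.54017946e-03, -9.99998808e-01]]), 'force': array([ 0.44500211,  0.61290122, -0.27481472]), 'wrist_torque': array([-0.00480459,  0.00034805, -0.03085331]), 'grip_width': 0.0853738364725078}
```

View pics/scene0.png

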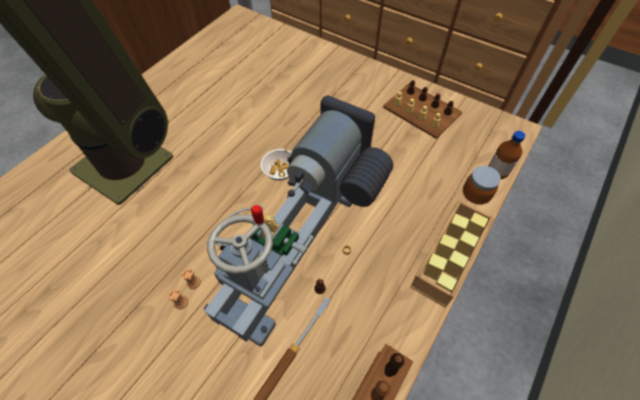

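View pics/top0.png

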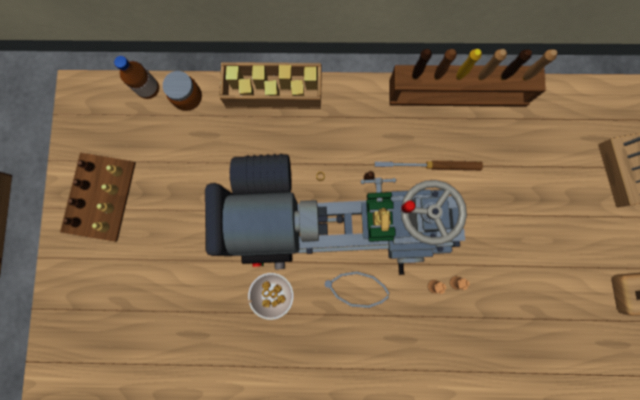

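Scene: hub near (240,241), red handle near (257,214). Top: hub near (435,211), handle near (409,206). Next I'll measure both.

```bash
cat > h.py <<'E'
import numpy as np, cv2
from workcell import bot
def ray(c,u,v):
    K=np.array([[c["fx"],0,c["cx"]],[0,c["fy"],c["cy"]],[0,0,1]])
    p=cv2.undistortPoints(np.array([[[u,v]]],float),K,np.array([c["k1"],0,0,0.]))[0,0]
    d=c["R"].T@np.array([p[0],p[1],1]); return -c["R"].T@c["t"],d
def onz(c,u,v,z):
    o,d=ray(c,u,v); return o+d*(z-o[2])/d[2]
def proj(c,X):
    x=c["R"]@np.array(X)+c["t"]; a=x[:2]/x[2]; a=a*(1+c["k1"]*(a@a))
    return a*c["fx"]+[c["cx"],c["cy"]]
def tri(l):
    A=0;b=0
    for o,d in l:
        d=d/np.linalg.norm(d);P=np.eye(3)-np.outer(d,d);A=A+P;b=b+P@o
    return np.linalg.solve(A,b)
def red(c,near=None,r=60):
    h=cv2.cvtColor(c["frame"],cv2.COLOR_RGB2HSV)
    m=(((h[...,0]<6)|(h[...,0]>174))&(h[...,1]>170)&(h[...,2]>70)).astype(np.uint8)
    n,L,S,C=cv2.connectedComponentsWithStats(m)
    return [(S[i],C[i]) for i in range(1,n) if S[i][4]>15]
E
python3 - <<'E'
from h import *
R={}
for n in ["scene","top"]:
    c=bot.read_camera(n); R[n]=c
    for S,C in red(c): print(n,S,C,onz(c,*C,.289))
    x0,y0,w=(190,190,100) if n=="scene" else (385,160,100)
    cv2.imwrite(f"pics/{n}_z.png",cv2.resize(c["frame"][y0:y0+w,x0:x0+w,::-1],None,fx=6,fy=6,interpolation=cv2.INTER_CUBIC))
for n,u,v in [("scene",240,241),("top",435,211)]: print(n,onz(R[n],u,v,.269))
E
```

```text
scene [251 205  12  18 147] [257.05442177 213.2585034 ] [ 0.56988268 -0.0360617   0.289     ]
top [402 201  13  11 103] [408.50485437 205.95145631] [ 0.57266623 -0.0382558   0.289     ]
top [253 263   8   4  25] [256.2 264.2] [0.46852048 0.22195443 0.289     ]
scene [ 0.57060734 -0.08973396  0.269     ]
top [ 0.5668935 -0.0888046  0.269    ]
```

View pics/scene_z.png

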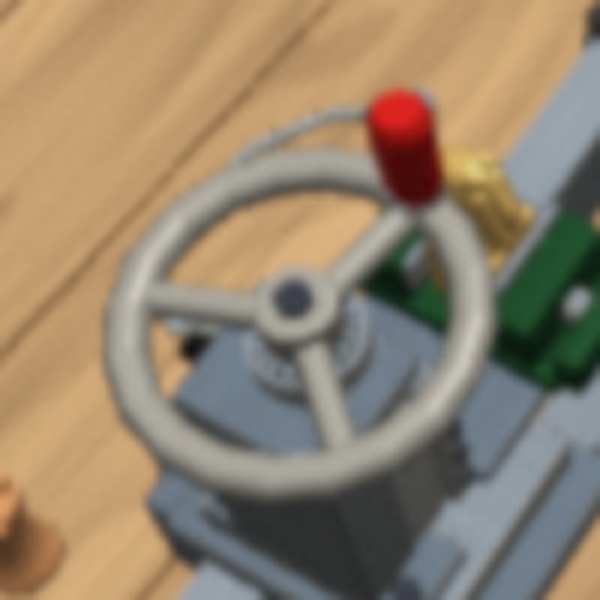

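View pics/top_z.png

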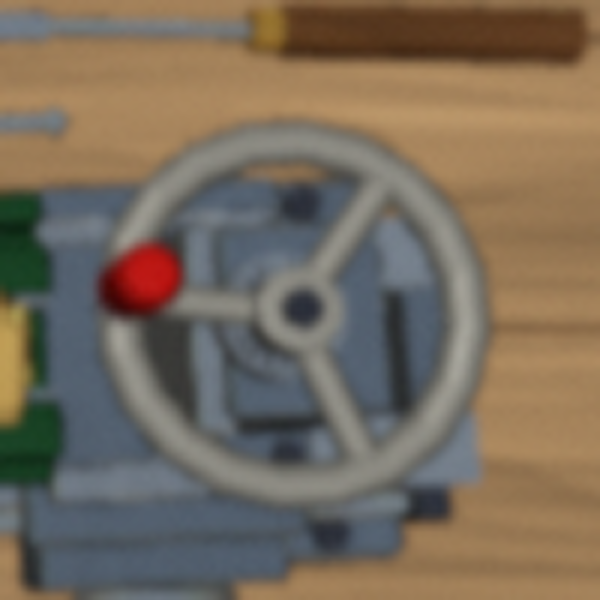

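```bash
python3 - <<'E'
from h import *
R={n:bot.read_camera(n) for n in ["scene","top"]}
for n,u,v in [("scene",239.2,239.7),("top",435.5,211.5)]: print(n,"hub",onz(R[n],u,v,.272))
for n,u,v in [("scene",256.7,208.7),("top",410,205.8)]: print(n,"htop",onz(R[n],u,v,.311))
print(tri([ray(R["scene"],239.2,239.7),ray(R["top"],435.5,211.5)]),tri([ray(R["scene"],256.7,208.7),ray(R["top"],410,205.8)]))
# rim ellipse by low-saturation light mask
for n,(x0,y0) in {"scene":(190,190),"top":(385,160)}.items():
    f=R[n]["frame"]; h=cv2.cvtColor(f,cv2.COLOR_RGB2HSV)
    m=((h[...,1]<45)&(h[...,2]>125)).astype(np.uint8)*255
    k=np.zeros_like(m);k[y0:y0+100,x0:x0+100]=m[y0:y0+100,x0:x0+100]
    cs,_=cv2.findContours(k,cv2.RETR_EXTERNAL,cv2.CHAIN_APPROX_NONE)
    c=max(cs,key=len); hu=cv2.convexHull(c); e=cv2.fitEllipse(hu); print(n,e,onz(R[n],*e[0],.258))
    cv2.imwrite(f"pics/m_{n}.png",cv2.resize(k[y0:y0+100,x0:x0+100],None,fx=4,fy=4))
E
```

```text
scene hub [ 0.56920946 -0.08944386  0.272     ]
top hub [ 0.56567591 -0.08887465  0.272     ]
scene htop [ 0.57449465 -0.03801526  0.311     ]
top htop [ 0.57018951 -0.03636213  0.311     ]
[ 0.56675764 -0.08904711  0.26847795] [ 0.57142159 -0.03666545  0.3062461 ]
scene ((250.7554473876953, 232.95777893066406), (57.392539978027344, 99.2804183959961), 52.467315673828125) [ 0.5711435  -0.06286873  0.258     ]
top ((433.2875671386719, 211.4395294189453), (60.54801559448242, 63.108036041259766), 130.65032958984375) [ 0.5673144  -0.08861276  0.258     ]
```

>>> step_arm(hand=[1, 1, 1, 1, 1, 1, 1, 1], travel=[[0, 0, -3], [0, 0, -3], [0, 0, -3], [0, 0, -3], [0, 0, -3], [0, 0, -2], [0, 0, -1], [0, 0, 0]], turn=[-7, -7, -7, -7, -7, -7, -7, -7], squeeze=40)

```text
t: 1.02
eef_pos: [0.1469, -0.6343, 0.3786]
orientation: [[0.352, 0.936, 0.001], [0.936, -0.352, -0.007], [-0.006, 0.003, -1.0]]
force: [0.2, 0.1, 1.0]
grip_width: 0.0
```

```bash
cat >> h.py <<'E'
def plan(P,turns,dec=2):
    """P: world waypoints per row; prints tool-frame rows from the measured pose"""
    s=bot.state(); p=s["eef_pos"].copy(); x=s["orientation"][:,0]; psi=np.degrees(np.arctan2(x[1],x[0])); out=[]
    for q,t in zip(P,turns):
        a=np.radians(psi); X=np.array([np.cos(a),np.sin(a),0]);Y=np.array([np.sin(a),-np.cos(a),0]);Z=np.array([0,0,-1.])
        r=np.round([100*(np.array(q)-p)@k for k in (X,Y,Z)],dec)+0.
        out.append(r.tolist()); p=p+(r[0]*X+r[1]*Y+r[2]*Z)/100; psi-=t
    for i in range(0,len(out),8): print(out[i:i+8],list(turns[i:i+8]))
    print("end",p.round(4),round(psi,1))
E
python3 - <<'E'
from h import *
s=bot.state();p=s["eef_pos"];print(s["joints"].round(1))
q=np.array([.527,-.015,.36]);n=25
w=np.r_[.4,.8,np.ones(21),.7,.3];w=np.cumsum(w)/w.sum()
plan([p+(q-p)*k for k in w],[-7]*n,1)
E
```

```text
[-81.7   4.1  80.3   0.   95.2 -61.1]
[[1.2, 0.2, 0.0], [2.4, 0.8, 0.1], [2.8, 1.3, 0.1], [2.7, 1.7, 0.1], [2.4, 2.0, 0.0], [2.2, 2.2, 0.1], [1.9, 2.5, 0.1], [1.6, 2.7, 0.1]] [-7, -7, -7, -7, -7, -7, -7, -7]
[[1.2, 2.9, 0.1], [0.9, 3.0, 0.0], [0.5, 3.1, 0.1], [0.1, 3.1, 0.1], [-0.3, 3.1, 0.1], [-0.7, 3.1, 0.1], [-1.0, 3.0, 0.0], [-1.3, 2.8, 0.1]] [-7, -7, -7, -7, -7, -7, -7, -7]
[[-1.8, 2.6, 0.1], [-2.0, 2.4, 0.1], [-2.3, 2.2, 0.1], [-2.5, 1.8, 0.0], [-2.7, 1.5, 0.1], [-2.9, 1.2, 0.1], [-3.1, 0.8, 0.1], [-2.1, 0.3, 0.0]] [-7, -7, -7, -7, -7, -7, -7, -7]
[[-1.0, 0.0, 0.1]] [-7]
end [ 0.5276 -0.015   0.3596] 244.4
```

>>> step_arm(hand=[1, 1, 1, 1, 1, 1, 1, 1], travel=[[1.2, 0.2, 0.0], [2.4, 0.8, 0.1], [2.8, 1.3, 0.1], [2.7, 1.7, 0.1], [2.4, 2.0, 0.0], [2.2, 2.2, 0.1], [1.9, 2.5, 0.1], [1.6, 2.7, 0.1]], turn=[-7, -7, -7, -7, -7, -7, -7, -7])

```text
t: 1.68
eef_pos: [0.266, -0.4402, 0.3677]
orientation: [[-0.579, 0.815, 0.0], [0.815, 0.579, -0.0], [-0.0, 0.0, -1.0]]
force: [0.3, 0.1, 1.0]
grip_width: -0.0004
```

>>> step_arm(hand=[1, 1, 1, 1, 1, 1, 1, 1], travel=[[1.2, 2.9, 0.1], [0.9, 3.0, 0.0], [0.5, 3.1, 0.1], [0.1, 3.1, 0.1], [-0.3, 3.1, 0.1], [-0.7, 3.1, 0.1], [-1.0, 3.0, 0.0], [-1.3, 2.8, 0.1]], turn=[-7, -7, -7, -7, -7, -7, -7, -7])

```text
t: 2.35
eef_pos: [0.3983, -0.2274, 0.362]
orientation: [[-1.0, -0.024, 0.001], [-0.024, 1.0, -0.0], [-0.001, -0.0, -1.0]]
force: [0.0, -0.6, 0.5]
grip_width: 0.0
```

```bash
python3 - <<'E'
from h import *
s=bot.state();p=s["eef_pos"];print(p,s["joints"].round(1))
q=np.array([.527,-.015,.36]);n=9
w=np.r_[np.ones(6),.8,.6,.3];w=np.cumsum(w)/w.sum()
plan([p+(q-p)*k for k in w],[-7]*n,1)
E
```

```text
[ 0.39830836 -0.2273962   0.36202118] [ -36.4  -20.5  103.9    0.    96.5 -127.8]
[[-1.7, 2.7, 0.0], [-2.1, 2.5, 0.1], [-2.3, 2.2, 0.0], [-2.6, 1.9, 0.0], [-2.8, 1.6, 0.0], [-3.0, 1.2, 0.1], [-2.5, 0.7, 0.0], [-1.9, 0.3, 0.0]] [-7, -7, -7, -7, -7, -7, -7, -7]
[[-1.0, 0.0, 0.0]] [-7]
end [ 0.527 -0.015  0.36 ] -115.6
```

>>> step_arm(hand=[1, 1, 1, 1, 1, 1, 1, 1], travel=[[-1.7, 2.7, 0.0], [-2.1, 2.5, 0.1], [-2.3, 2.2, 0.0], [-2.6, 1.9, 0.0], [-2.8, 1.6, 0.0], [-3.0, 1.2, 0.1], [-2.5, 0.7, 0.0], [-1.9, 0.3, 0.0]], turn=[-7, -7, -7, -7, -7, -7, -7, -7])

```text
t: 3.02
eef_pos: [0.523, -0.0235, 0.3595]
orientation: [[-0.537, -0.843, -0.0], [-0.843, 0.537, 0.0], [-0.0, 0.0, -1.0]]
force: [0.2, 0.2, -1.1]
grip_width: 0.0005
```

>>> step_arm(hand=[1, 1, 1], travel=[[-1.0, 0, 0], [0, 0, 0], [0, 0, 0]], turn=[-7, 0, 0])

```text
t: 3.27
eef_pos: [0.5277, -0.0171, 0.3596]
orientation: [[-0.439, -0.898, -0.0], [-0.898, 0.439, -0.0], [0.001, 0.0, -1.0]]
force: [-0.8, -0.4, -0.2]
grip_width: -0.0005
```

```bash
python3 - <<'E'
from h import *
s=bot.state();p=s["eef_pos"];print(p,s["joints"].round(1),s["force"].round(2),s["orientation"].round(3))
for n in ["scene","top","wrist"]:
    c=bot.read_camera(n)
    x0,y0,w=(170,110,150) if n=="scene" else (350,140,150)
    f=c["frame"][:,:,::-1]
    if n!="wrist": f=cv2.resize(f[y0:y0+w,x0:x0+w],None,fx=4,fy=4,interpolation=cv2.INTER_CUBIC)
    cv2.imwrite(f"pics/{n}_1.png",f); print(n,proj(c,p))
E
```

```text
[ 0.52766562 -0.01710187  0.35958745] [  -7.7  -11.4   96.9   -0.    94.5 -161.6] [-0.75 -0.36 -0.16] [[-0.439 -0.898 -0.   ]
 [-0.898  0.439 -0.   ]
 [ 0.001  0.    -1.   ]]
scene [238.72445472 171.84492832]
top [404.23231589 229.0325227 ]
wrist [319.88329294 229.01366665]
```

View pics/scene_1.png

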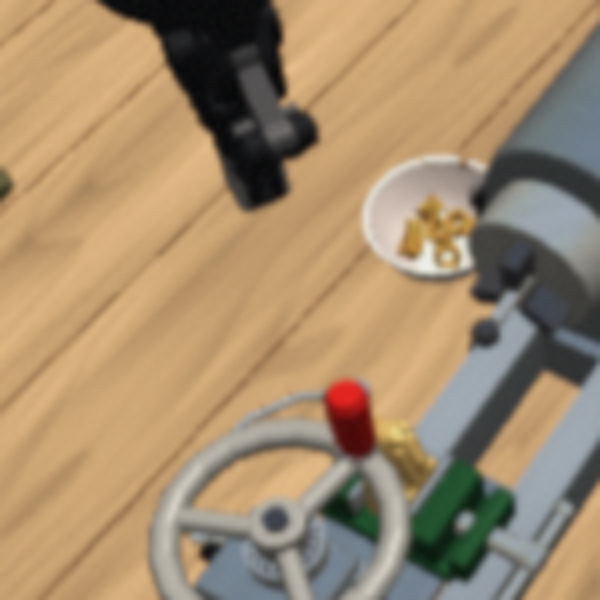

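View pics/top_1.png

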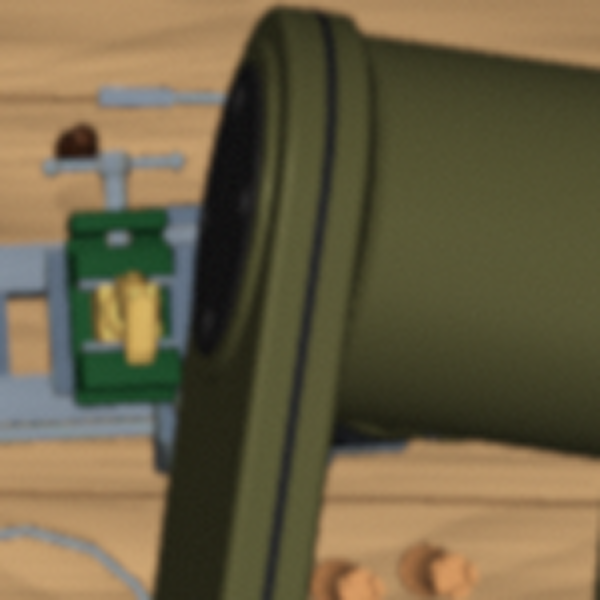

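View pics/wrist_1.png

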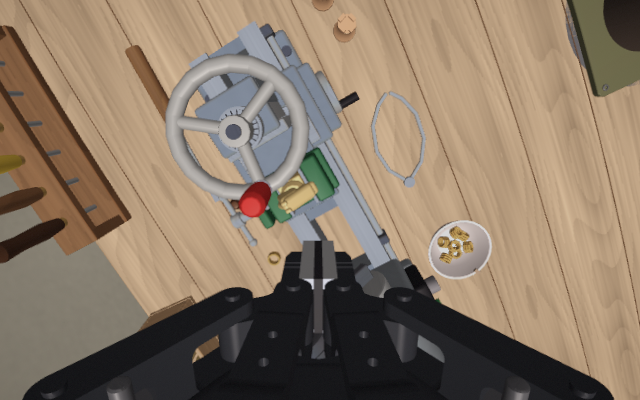

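```bash
python3 - <<'E'
from h import *
s=bot.state();p=s["eef_pos"];T=s["orientation"]
ims=[]
for n,(x0,y0) in {"scene":(205,130),"wrist":(285,205)}.items():
    c=bot.read_camera(n);f=cv2.resize(np.ascontiguousarray(c["frame"][y0:y0+60,x0:x0+60,::-1]),None,fx=6,fy=6,interpolation=cv2.INTER_CUBIC)
    print(n,"depth",(c["R"]@p+c["t"])[2])
    for off,col in [((0,0,0),(0,255,0)),((0,0,-.01),(255,255,0)),((0,0,-.02),(255,0,255)),((.011,.0145,0),(0,0,255)),((-.011,.0145,0),(0,0,255)),((-.011,-.0145,0),(0,128,255)),((.011,-.0145,0),(0,128,255))]:
        u=proj(c,p+T@np.array(off)); cv2.circle(f,tuple(int(k) for k in (u-[x0,y0])*6),3,col,-1)
    ims.append(f)
cv2.imwrite("pics/tip.png",np.hstack(ims))
E
```

```text
scene depth 0.6788394356767946
wrist depth 0.19290215649997022
```

View pics/tip.png

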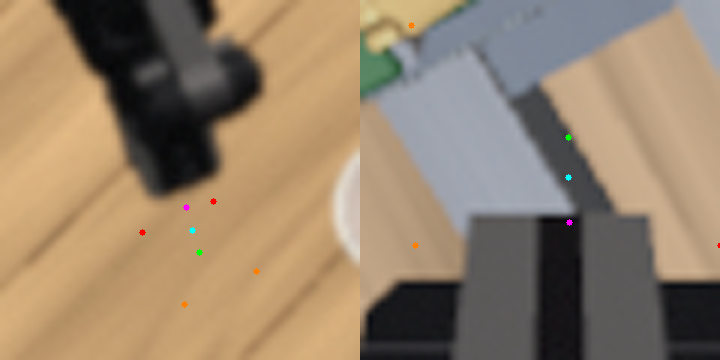

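```bash
python3 - <<'E'
from h import *
s=bot.state();p=s["eef_pos"];T=s["orientation"]
a=bot.read_camera("scene");b=bot.read_camera("wrist")
print("cam in tool",T.T@(-b["R"].T@b["t"]-p), T.T@b["R"].T)
for A,B in [((236.4,160.6),(318.3,240.8)),((231.7,162.5),(303.7,240.8)),((231.7,162.5),(333,240.8)),((241.2,158.7),(303.7,240.8)),((241.2,158.7),(333,240.8))]:
    r=[ray(a,*A),ray(b,*B)];X=tri(r)
    res=[np.linalg.norm(np.cross(X-o,d/np.linalg.norm(d))) for o,d in r]
    print(X,T.T@(X-p),res)
print(s["joints"])
E
```

```text
cam in tool [ 0.06908144 -0.0009973  -0.18080816] [[-5.11316886e-04 -9.61431158e-01 -2.75045207e-01]
 [ 9.99999868e-01 -5.07270604e-04 -8.58442659e-05]
 [-5.69889965e-05 -2.75045215e-01  9.61431291e-01]]
[ 0.52729708 -0.01823222  0.38680362] [ 2.22491553e-04  4.21423202e-05 -2.68523689e-02] [np.float64(0.003145275958980386), np.float64(0.0031452759589803547)]
[ 0.53058157 -0.02810752  0.39770094] [ 0.00764698 -0.00725496 -0.03774688] [np.float64(0.0004879903415983145), np.float64(0.00048799034159829674)]
[ 0.52047787 -0.0185817   0.38327028] [ 0.00353525  0.00601437 -0.02332161] [np.float64(0.0014732234228436026), np.float64(0.0014732234228435497)]
[ 0.53410301 -0.01798595  0.39067277] [-0.00299176 -0.00596369 -0.03071894] [np.float64(0.00773095426019608), np.float64(0.007730954260195987)]
[ 0.52325716 -0.00711691  0.3742462 ] [-0.00798343  0.00856369 -0.01429825] [np.float64(0.00586359299139731), np.float64(0.005863592991397194)]
[-7.78621157e+00 -1.14271763e+01  9.68726291e+01 -5.90878253e-03
  9.45314801e+01 -1.61698382e+02]
```

>>> step_arm(hand=[1, 1, 1, 1, 1, 1, 1], travel=[[0, 0, 2], [0, 0, 2.5], [0, 0, 2], [0, 0, 1.5], [0, 0, 0.7], [0, 0, 0], [0, 0, 0]], turn=[0, 0, 0, 0, 0, 0, 0])

```text
t: 4.2
eef_pos: [0.5278, -0.0175, 0.2732]
orientation: [[-0.438, -0.899, 0.0], [-0.899, 0.438, -0.0], [-0.0, -0.0, -1.0]]
force: [0.7, 0.5, 0.8]
grip_width: 0.0
```

```bash
python3 - <<'E'
from h import *
s=bot.state();p=s["eef_pos"];T=s["orientation"];print(p,s["force"].round(2))
ims=[]
for n,(x0,y0,w) in {"scene":(190,150,100),"wrist":(240,150,100)}.items():
    c=bot.read_camera(n);f=cv2.resize(np.ascontiguousarray(c["frame"][y0:y0+w,x0:x0+w,::-1]),None,fx=4,fy=4,interpolation=cv2.INTER_CUBIC)
    for off,col in [((0,0,0),(0,255,0)),((0,0,-.01),(255,255,0)),((0,0,-.02),(255,0,255))]:
        u=proj(c,p+T@np.array(off)); cv2.circle(f,tuple(int(k) for k in (u-[x0,y0])*4),2,col,-1)
    ims.append(f); print(n,[(S.tolist(),C.round(1)) for S,C in red(c)])
cv2.imwrite("pics/tip2.png",np.hstack(ims))
E
```

```text
[ 0.52782876 -0.01748043  0.27323299] [0.68 0.49 0.79]
scene [([251, 205, 12, 19, 152], array([257.1, 213.5]))]
wrist [([200, 214, 52, 60, 2033], array([226.4, 244. ]))]
```

View pics/tip2.png

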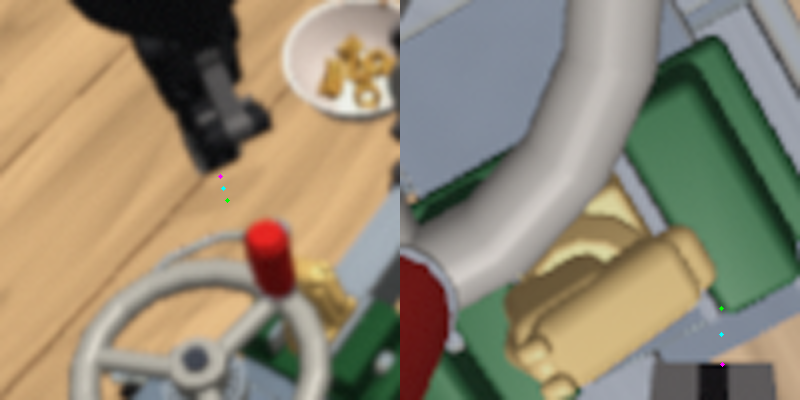

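>>> step_arm(hand=[1, 1, 1, 1, 1, 1], travel=[[0.1, -0.5, 0.1], [0, -0.6, 0.1], [0, -0.6, 0], [0, -0.3, 0], [0, 0, 0], [0, 0, 0]], turn=[0, 0, 0, 0, 0, 0])

```text
t: 4.8
eef_pos: [0.5455, -0.0271, 0.2706]
orientation: [[-0.438, -0.899, -0.001], [-0.899, 0.438, 0.0], [0.0, 0.001, -1.0]]
force: [0.3, -0.3, -0.4]
grip_width: -0.0002
```

```bash
python3 - <<'E'
from h import *
s=bot.state();p=s["eef_pos"];T=s["orientation"];print(p,s["force"].round(2))
ims=[]
for n,(x0,y0,w) in {"scene":(190,150,100),"wrist":(200,150,200)}.items():
    c=bot.read_camera(n);f=cv2.resize(np.ascontiguousarray(c["frame"][y0:y0+w,x0:x0+w,::-1]),(400,400),interpolation=cv2.INTER_CUBIC)
    for off,col in [((0,0,0),(0,255,0)),((0,0,-.01),(255,255,0)),((0,0,-.02),(255,0,255))]:
        u=proj(c,p+T@np.array(off)); cv2.circle(f,tuple(int(k) for k in (u-[x0,y0])*400/w),2,col,-1)
    ims.append(f); print(n,[(S.tolist(),C.round(1)) for S,C in red(c)])
cv2.imwrite("pics/tip3.png",np.hstack(ims))
E
```

```text
[ 0.54547218 -0.0270794   0.2705819 ] [ 0.29 -0.27 -0.39]
scene [([251, 205, 12, 18, 152], array([257.1, 213.5]))]
wrist [([240, 218, 46, 62, 1736], array([264.1, 246.3]))]
```

View pics/tip3.png

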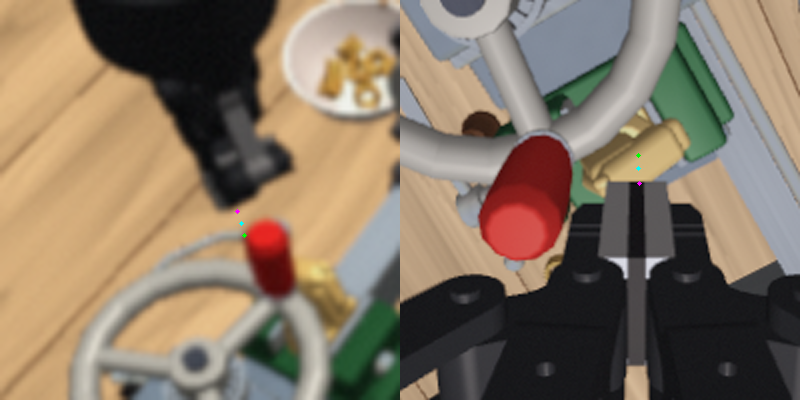

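>>> step_arm(hand=[1, 1, 1, 1], travel=[[0, -0.3, 0], [0, -0.2, 0], [0, 0, 0], [0, 0, 0]], turn=[0, 0, 0, 0])

```text
t: 5.23
eef_pos: [0.5498, -0.0291, 0.2707]
orientation: [[-0.438, -0.899, -0.0], [-0.899, 0.438, 0.0], [0.0, 0.0, -1.0]]
force: [-1.0, 0.0, 0.1]
grip_width: -0.0001
```

>>> step_arm(hand=[1, 1, 1], travel=[[0, -0.2, 0], [0, 0, 0], [0, 0, 0]], turn=[0, 0, 0])

```text
t: 5.48
eef_pos: [0.5516, -0.03, 0.2707]
orientation: [[-0.438, -0.899, -0.0], [-0.899, 0.438, 0.0], [0.0, 0.0, -1.0]]
force: [0.2, -0.2, 0.2]
grip_width: 0.0002
```

>>> step_arm(hand=[1, 1, 1], travel=[[0, -0.2, 0], [0, 0, 0], [0, 0, 0]], turn=[0, 0, 0])

```text
t: 5.73
eef_pos: [0.5534, -0.0309, 0.2707]
orientation: [[-0.438, -0.899, -0.0], [-0.899, 0.438, 0.0], [0.0, 0.0, -1.0]]
force: [0.1, -0.7, -0.2]
grip_width: -0.0001
```

```bash
python3 - <<'E'
from h import *
s=bot.state();p=s["eef_pos"];T=s["orientation"];print(p,s["force"].round(2))
ims=[]
for n,(x0,y0,w) in {"scene":(220,170,60),"wrist":(200,150,200)}.items():
    c=bot.read_camera(n);f=cv2.resize(np.ascontiguousarray(c["frame"][y0:y0+w,x0:x0+w,::-1]),(400,400),interpolation=cv2.INTER_CUBIC)
    ims.append(f); print(n,[(S.tolist(),C.round(1)) for S,C in red(c)])
cv2.imwrite("pics/tip4.png",np.hstack(ims))
E
```

```text
[ 0.55341477 -0.03091475  0.27068911] [ 0.08 -0.66 -0.21]
scene [([251, 205, 12, 18, 152], array([257.1, 213.4]))]
wrist [([259, 218, 43, 62, 1321], array([280.7, 241.6]))]
```

View pics/tip4.png

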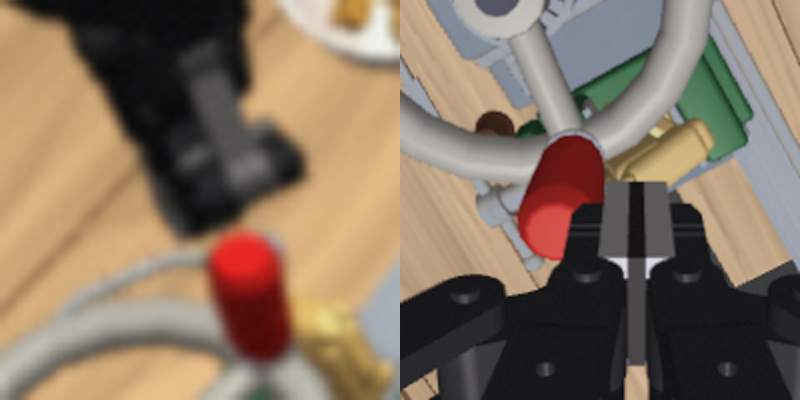

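```bash
python3 - <<'E'
from h import *
s=bot.state();p=s["eef_pos"];T=s["orientation"]
c=bot.read_camera("scene");w=bot.read_camera("wrist")
print("scenecam",-c["R"].T@c["t"])
for z in (0,-.01,-.02,-.03,-.04):
  print(z,[proj(c,p+T@np.array([a,b,z])).round(1).tolist() for a,b in ((0,0),(.011,0),(-.011,0),(0,.0075),(0,-.0075))], [proj(w,p+T@np.array([a,0,z])).round(1).tolist() for a in (0,.011)])
print(proj(c,[.5718,-.0372,.311]),proj(w,[.5718,-.0372,.311]),proj(w,[.5718,-.0372,.266]))
x0,y0=220,160
cv2.imwrite("pics/s5.png",cv2.resize(np.ascontiguousarray(c["frame"][y0:y0+60,x0:x0+60,::-1]),(600,600),interpolation=cv2.INTER_CUBIC))
E
```

```text
scenecam [ 0.87279625 -0.2832095   0.89969295]
0 [[253.1, 212.2], [247.7, 214.8], [258.5, 209.6], [251.4, 209.3], [254.9, 215.2]] [[319.6, 227.9], [319.6, 209.2]]
-0.01 [[252.3, 209.3], [246.8, 212.0], [257.8, 206.7], [250.6, 206.4], [254.1, 212.4]] [[319.7, 234.6], [319.7, 215.0]]
-0.02 [[251.5, 206.4], [246.0, 209.1], [257.0, 203.8], [249.8, 203.4], [253.3, 209.4]] [[319.8, 242.0], [319.9, 221.5]]
-0.03 [[250.7, 203.4], [245.1, 206.1], [256.3, 200.8], [248.9, 200.4], [252.5, 206.5]] [[319.9, 250.3], [320.0, 228.8]]
-0.04 [[249.8, 200.3], [244.1, 203.0], [255.5, 197.7], [248.0, 197.3], [251.7, 203.4]] [[320.1, 259.7], [320.1, 237.0]]
[255.77603143 207.64631422] [277.27875328 264.69564988] [286.07023883 228.79283883]
```

View pics/s5.png

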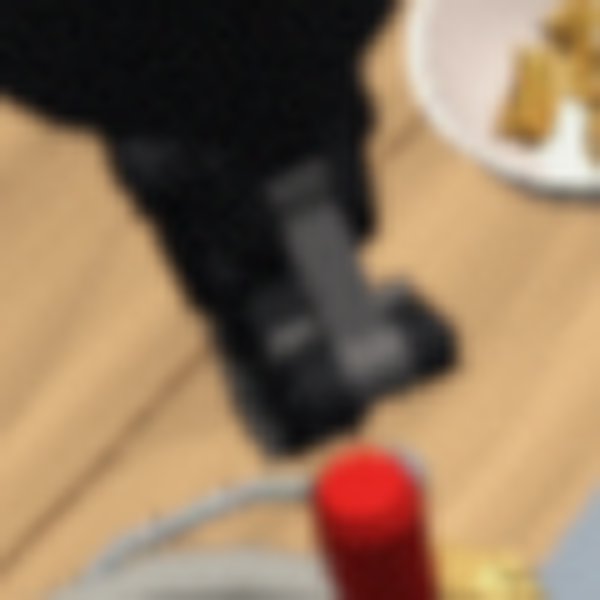

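>>> step_arm(hand=[1, 1, 1], travel=[[0, -0.2, 0], [0, 0, 0], [0, 0, 0]], turn=[0, 0, 0])

```text
t: 6.18
eef_pos: [0.555, -0.0316, 0.2707]
orientation: [[-0.437, -0.899, -0.001], [-0.899, 0.437, 0.0], [0.0, 0.001, -1.0]]
force: [-1.2, 0.3, 0.5]
grip_width: 0.0004
```

>>> step_arm(hand=[1, 1, 1], travel=[[0, -0.2, 0], [0, 0, 0], [0, 0, 0]], turn=[0, 0, 0])

```text
t: 6.43
eef_pos: [0.5567, -0.0324, 0.2707]
orientation: [[-0.437, -0.899, -0.001], [-0.899, 0.437, 0.001], [-0.0, 0.001, -1.0]]
force: [-3.1, 2.3, 1.3]
grip_width: 0.0002
```

>>> step_arm(hand=[1, 1, 1], travel=[[0, -0.2, 0], [0, 0, 0], [0, 0, 0]], turn=[0, 0, 0])

```text
t: 6.68
eef_pos: [0.5587, -0.0334, 0.2707]
orientation: [[-0.437, -0.899, -0.0], [-0.899, 0.437, 0.0], [-0.0, 0.0, -1.0]]
force: [-2.5, 2.3, 1.9]
grip_width: 0.0
```

```bash
python3 - <<'E'
from h import *
s=bot.state();p=s["eef_pos"];T=s["orientation"];print(p,s["force"].round(2),s["wrist_torque"].round(2))
ims=[]
for n,(x0,y0,w) in {"scene":(220,170,60),"wrist":(200,150,200)}.items():
    c=bot.read_camera(n);f=cv2.resize(np.ascontiguousarray(c["frame"][y0:y0+w,x0:x0+w,::-1]),(400,400),interpolation=cv2.INTER_CUBIC)
    ims.append(f); print(n,[(S.tolist(),C.round(1)) for S,C in red(c)])
cv2.imwrite("pics/tip6.png",np.hstack(ims))
E
```

```text
[ 0.55872513 -0.0334328   0.27069141] [-2.53  2.28  1.85] [0.34 0.49 0.03]
scene [([253, 205, 12, 20, 154], array([258.6, 214.7]))]
wrist [([263, 220, 43, 62, 1196], array([283.8, 242.7]))]
```

View pics/tip6.png

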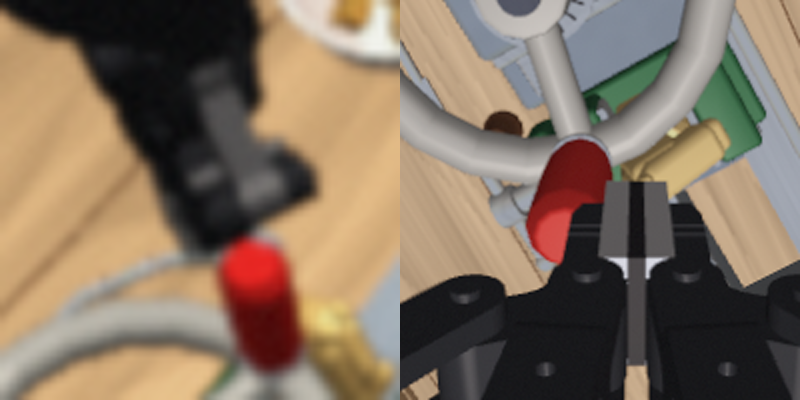

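```bash
cat >> h.py <<'E'
HUB=np.array([.567,-.089]); D=.0178
def phinow(d=D):
    s=bot.state();h=s["eef_pos"][:2]-d*s["orientation"][:2,1]-HUB
    return np.degrees(np.arctan2(h[1],h[0])),np.linalg.norm(h)
def wheel(phis,turns,z=.2707,d=D,dec=2):
    """phis: handle angles at end of each row"""
    s=bot.state();x=s["orientation"][:,0];psi=np.degrees(np.arctan2(x[1],x[0]))
    P=[]
    for f,t in zip(phis,turns):
        psi-=t;u=np.radians(psi+90);f=np.radians(f)
        P.append([*(HUB+.052*np.array([np.cos(f),np.sin(f)])-d*np.array([np.cos(u),np.sin(u)])),z])
    plan(P,turns,dec)
E
python3 - <<'E'
from h import *
s=bot.state();print(s["joints"].round(1),phinow())
c=bot.read_camera("scene");print(onz(c,258.6,214.7,.289)-onz(c,257.1,213.45,.289))
wheel(79-np.cumsum([2,4,6,7,7,7,7,7]),[3,5,6.4,6.4,6.4,6.4,6.4,6.4])
E
```

```text
[  -8.9   -6.5  100.8    0.    85.6 -163. ] (np.float64(80.79191159401805), np.float64(0.04835337760080409))
[ 3.86765815e-03 -5.80185184e-04 -1.11022302e-16]
[[-0.53, -0.23, 0.0], [-0.24, -0.36, 0.0], [-0.33, -0.54, 0.0], [-0.35, -0.63, 0.0], [-0.35, -0.63, 0.0], [-0.33, -0.63, 0.0], [-0.34, -0.63, 0.0], [-0.32, -0.63, 0.0]] [3, 5, 6.4, 6.4, 6.4, 6.4, 6.4, 6.4]
end [ 0.6057 -0.0444  0.2707] -162.3
```

>>> step_arm(hand=[1, 1, 1, 1, 1, 1, 1, 1], travel=[[-0.3, -0.23, 0.0], [-0.3, -0.36, 0.0], [-0.35, -0.54, 0.0], [-0.4, -0.63, 0.0], [-0.35, -0.63, 0.0], [-0.33, -0.63, 0.0], [-0.34, -0.63, 0.0], [-0.32, -0.63, 0.0]], turn=[3, 5, 6.4, 6.4, 6.4, 6.4, 6.4, 6.4])

```text
t: 7.5
eef_pos: [0.606, -0.0443, 0.2708]
orientation: [[-0.954, -0.299, 0.001], [-0.299, 0.954, 0.002], [-0.001, 0.002, -1.0]]
force: [-1.2, 4.8, 1.5]
grip_width: 0.0002
```

```bash
cat > look.py <<'E'
from h import *
import sys
s=bot.state();p=s["eef_pos"];print(p.round(4),s["force"].round(1),s["joints"].round(1),phinow())
ims=[]
for n,(x0,y0,w) in {"scene":(190,150,120),"wrist":(200,150,200)}.items():
    c=bot.read_camera(n);f=cv2.resize(np.ascontiguousarray(c["frame"][y0:y0+w,x0:x0+w,::-1]),(400,400),interpolation=cv2.INTER_CUBIC)
    ims.append(f)
    for S,C in red(c):
        X=onz(c,*C,.289);print(n,S.tolist(),C.round(1),X.round(4),"phi",np.degrees(np.arctan2(*(X[:2]-HUB)[::-1])).round(1))
cv2.imwrite(sys.argv[1],np.hstack(ims))
E
python3 look.py pics/a1.png
```

```text
[ 0.606  -0.0443  0.2708] [-1.2  4.8  1.5] [-9.300e+00 -3.000e-01  9.500e+01  1.000e-01  8.540e+01 -1.167e+02] (np.float64(32.030525782395216), np.float64(0.052305809086500905))
scene [261, 224, 12, 19, 175] [266.4 232.9] [ 0.6083 -0.0586  0.289 ] phi 36.4
wrist [262, 212, 43, 61, 1675] [283.1 240.2] [ 0.6124 -0.0628  0.289 ] phi 30.0
```

View pics/a1.png

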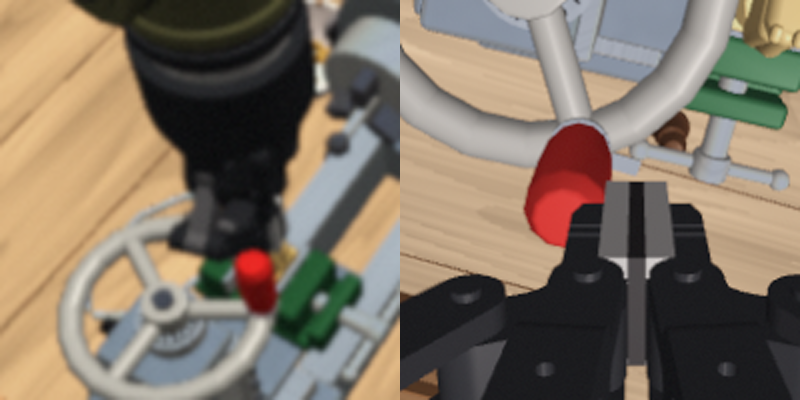

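```bash
python3 - <<'E'
from h import *
wheel(32-np.cumsum([7.1]*16),[6.4]*16)
E
```

```text
[[-0.28, -0.5, -0.01], [-0.31, -0.64, 0.0], [-0.31, -0.65, 0.0], [-0.29, -0.65, 0.0], [-0.29, -0.65, 0.0], [-0.28, -0.65, 0.0], [-0.27, -0.65, 0.0], [-0.27, -0.65, 0.0]] [6.4, 6.4, 6.4, 6.4, 6.4, 6.4, 6.4, 6.4]
[[-0.25, -0.65, 0.0], [-0.25, -0.65, 0.0], [-0.24, -0.66, 0.0], [-0.24, -0.65, 0.0], [-0.22, -0.66, 0.0], [-0.22, -0.65, 0.0], [-0.21, -0.65, 0.0], [-0.2, -0.66, 0.0]] [6.4, 6.4, 6.4, 6.4, 6.4, 6.4, 6.4, 6.4]
end [ 0.5923 -0.1388  0.2707] -264.8
```

>>> step_arm(hand=[1, 1, 1, 1, 1, 1, 1, 1], travel=[[-0.3, -0.6, 0.0], [-0.31, -0.64, 0.0], [-0.31, -0.65, 0.0], [-0.29, -0.65, 0.0], [-0.29, -0.65, 0.0], [-0.28, -0.65, 0.0], [-0.27, -0.65, 0.0], [-0.27, -0.65, 0.0]], turn=[6.4, 6.4, 6.4, 6.4, 6.4, 6.4, 6.4, 6.4])

```text
t: 8.27
eef_pos: [0.6248, -0.0957, 0.2708]
orientation: [[-0.832, 0.554, 0.004], [0.554, 0.832, 0.002], [-0.002, 0.004, -1.0]]
force: [2.8, 4.6, 0.3]
grip_width: -0.0002
```

```bash
python3 look.py pics/a2.png; python3 - <<'E'
from h import *
wheel(phinow()[0]-np.cumsum([7.1]*8),[6.4]*8)
E
```

```text
[ 0.6248 -0.0957  0.2708] [2.8 4.6 0.3] [-13.6   2.7  91.9   0.2  85.2 -70. ] (np.float64(-24.15929606277978), np.float64(0.052522869781313195))
scene [245, 248, 12, 18, 149] [250.9 256.8] [ 0.6145 -0.1087  0.289 ] phi -22.5
wrist [262, 211, 44, 62, 1723] [283.4 239.3] [ 0.6145 -0.1112  0.289 ] phi -25.1
[[-0.18, -0.66, 0.0], [-0.23, -0.66, 0.0], [-0.23, -0.65, 0.0], [-0.22, -0.65, 0.0], [-0.21, -0.66, 0.0], [-0.2, -0.65, 0.0], [-0.19, -0.66, 0.0], [-0.19, -0.65, 0.0]] [6.4, 6.4, 6.4, 6.4, 6.4, 6.4, 6.4, 6.4]
end [ 0.5912 -0.1389  0.2707] 95.4
```

View pics/a2.png

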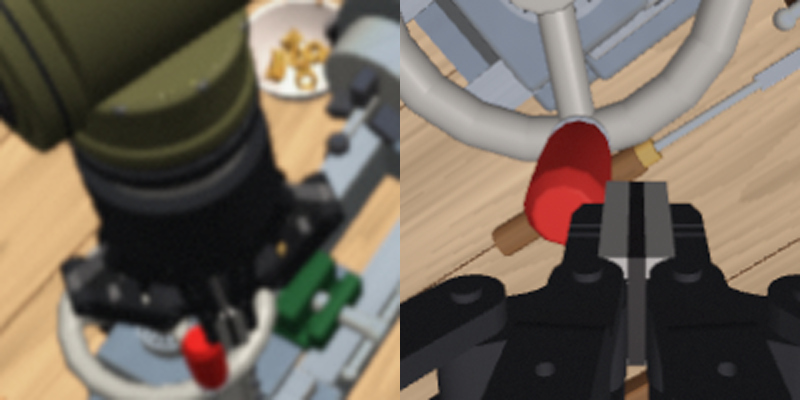

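Handle is tracking at about phi -24°, on the model. Continuing.

>>> step_arm(hand=[1, 1, 1, 1, 1, 1, 1, 1], travel=[[-0.2, -0.66, 0.0], [-0.23, -0.66, 0.0], [-0.23, -0.65, 0.0], [-0.22, -0.65, 0.0], [-0.21, -0.66, 0.0], [-0.2, -0.65, 0.0], [-0.19, -0.66, 0.0], [-0.19, -0.65, 0.0]], turn=[6.4, 6.4, 6.4, 6.4, 6.4, 6.4, 6.4, 6.4])

```text
t: 9.03
eef_pos: [0.5921, -0.1387, 0.2709]
orientation: [[-0.091, 0.996, 0.005], [0.996, 0.091, -0.001], [-0.002, 0.004, -1.0]]
force: [5.2, -0.2, -0.8]
grip_width: 0.0
```

```bash
python3 look.py pics/a3.png; python3 - <<'E'
from h import *
wheel(phinow()[0]-np.cumsum([7.1]*8),[6.4]*8)
E
```

```text
[ 0.5921 -0.1387  0.2709] [ 5.2 -0.2 -0.8] [-18.2  -0.4  95.    0.   85.1 -23.5] (np.float64(-81.78313853764558), np.float64(0.05188584498797599))
scene [215, 256, 13, 13, 44] [220.  263.8] [ 0.5798 -0.1467  0.289 ] phi -77.5
wrist [262, 213, 43, 61, 1660] [283. 241.] [ 0.5739 -0.1404  0.289 ] phi -82.3
[[-0.17, -0.65, 0.02], [-0.16, -0.66, 0.0], [-0.16, -0.65, 0.0], [-0.14, -0.66, 0.0], [-0.14, -0.65, 0.0], [-0.13, -0.65, 0.0], [-0.13, -0.65, 0.0], [-0.11, -0.65, 0.0]] [6.4, 6.4, 6.4, 6.4, 6.4, 6.4, 6.4, 6.4]
end [ 0.5395 -0.135   0.2707] 44.3
```

View pics/a3.png

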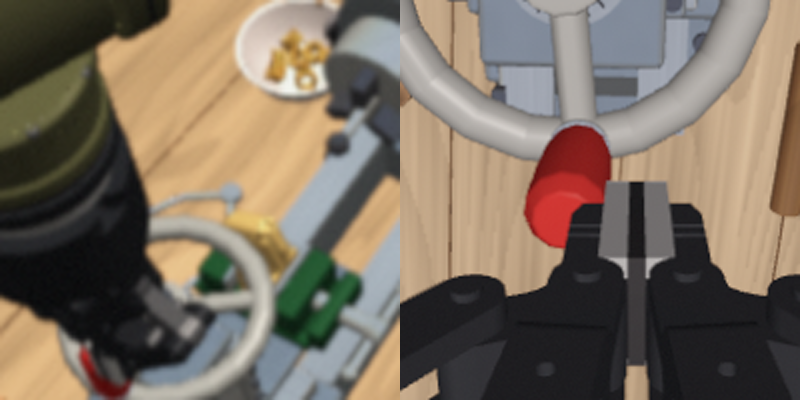

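>>> step_arm(hand=[1, 1, 1, 1, 1, 1, 1, 1], travel=[[-0.17, -0.65, 0.0], [-0.16, -0.66, 0.0], [-0.16, -0.65, 0.0], [-0.14, -0.66, 0.0], [-0.14, -0.65, 0.0], [-0.13, -0.65, 0.0], [-0.13, -0.65, 0.0], [-0.11, -0.65, 0.0]], turn=[6.4, 6.4, 6.4, 6.4, 6.4, 6.4, 6.4, 6.4])

```text
t: 9.8
eef_pos: [0.5403, -0.1356, 0.271]
orientation: [[0.718, 0.696, 0.003], [0.696, -0.718, -0.004], [-0.001, 0.005, -1.0]]
force: [3.4, -3.9, -0.8]
grip_width: 0.0002
```

```bash
python3 look.py pics/a4.png; python3 - <<'E'
from h import *
wheel(phinow()[0]-np.cumsum([7.1]*8),[6.4]*8)
E
```

```text
[ 0.5403 -0.1356  0.271 ] [ 3.4 -3.9 -0.8] [-19.5  -7.  101.3  -0.2  85.5  26.4] (np.float64(-139.13703692370134), np.float64(0.05164721331376235))
scene [207, 239, 6, 9, 23] [210.7 244. ] [ 0.5422 -0.1279  0.289 ] phi -122.6
wrist [263, 215, 42, 62, 1606] [282.7 243. ] [ 0.5272 -0.122   0.289 ] phi -140.4
[[-0.13, -0.65, 0.04], [-0.09, -0.65, 0.0], [-0.09, -0.64, 0.0], [-0.08, -0.64, 0.0], [-0.07, -0.65, 0.0], [-0.06, -0.64, 0.0], [-0.05, -0.64, 0.0], [-0.05, -0.63, 0.0]] [6.4, 6.4, 6.4, 6.4, 6.4, 6.4, 6.4, 6.4]
end [ 0.5153 -0.091   0.2707] -6.8
```

View pics/a4.png

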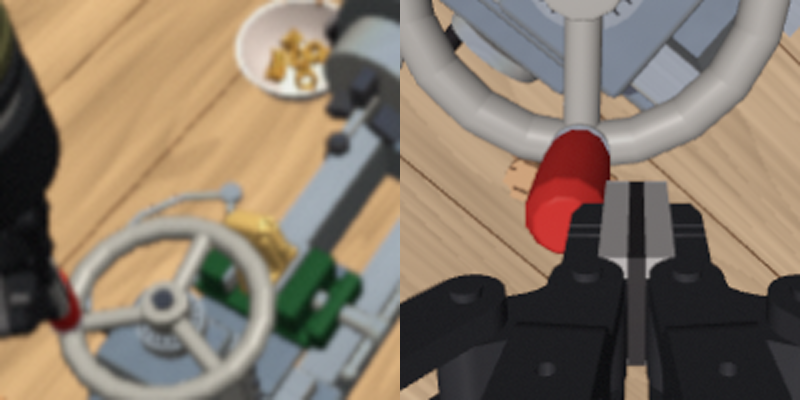

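>>> step_arm(hand=[1, 1, 1, 1, 1, 1, 1, 1], travel=[[-0.13, -0.65, 0.0], [-0.09, -0.65, 0.0], [-0.09, -0.64, 0.0], [-0.08, -0.64, 0.0], [-0.07, -0.65, 0.0], [-0.06, -0.64, 0.0], [-0.05, -0.64, 0.0], [-0.05, -0.63, 0.0]], turn=[6.4, 6.4, 6.4, 6.4, 6.4, 6.4, 6.4, 6.4])

```text
t: 10.57
eef_pos: [0.5156, -0.0922, 0.2711]
orientation: [[0.992, -0.123, -0.001], [-0.123, -0.992, -0.004], [-0.0, 0.004, -1.0]]
force: [-0.4, -5.6, -0.3]
grip_width: 0.0002
```

```bash
python3 look.py pics/a5.png; python3 - <<'E'
from h import *
wheel(phinow()[0]-np.cumsum([7]*8),[6]*8)
E
```

```text
[ 0.5156 -0.0922  0.2711] [-0.4 -5.6 -0.3] [-15.9 -11.2 105.   -0.3  86.2  81.2] (np.float64(163.58210012875506), np.float64(0.05133476451218973))
scene [216, 206, 10, 19, 129] [220.5 215.8] [ 0.5186 -0.0761  0.289 ] phi 165.0
wrist [263, 217, 42, 61, 1572] [282.6 244.2] [ 0.5175 -0.0723  0.289 ] phi 161.3
wrist [0, 269, 14, 6, 42] [  5.  271.2] [0.5198 0.0849 0.289 ] phi 105.2
[[-0.05, -0.63, 0.03], [-0.01, -0.62, 0.0], [0.0, -0.62, 0.0], [0.01, -0.61, 0.0], [0.02, -0.61, 0.0], [0.03, -0.61, 0.0], [0.04, -0.6, 0.0], [0.05, -0.6, 0.0]] [6, 6, 6, 6, 6, 6, 6, 6]
end [ 0.5383 -0.0492  0.2707] -54.8
```

View pics/a5.png

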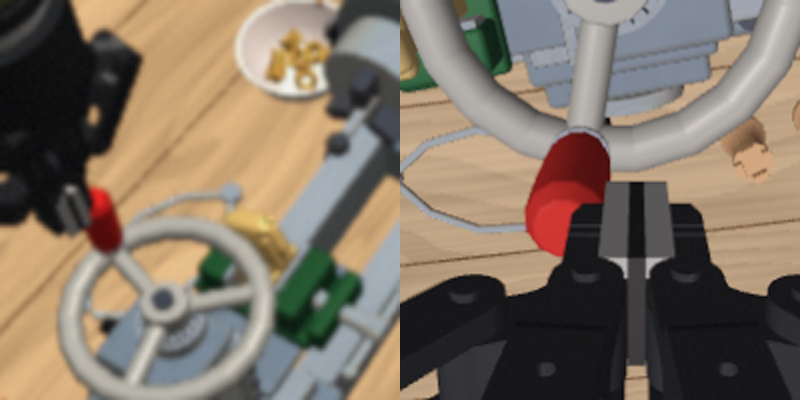

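>>> step_arm(hand=[1, 1, 1, 1, 1, 1, 1, 1], travel=[[-0.05, -0.63, 0.0], [-0.01, -0.62, 0.0], [0.0, -0.62, 0.0], [0.01, -0.61, 0.0], [0.02, -0.61, 0.0], [0.03, -0.61, 0.0], [0.04, -0.6, 0.0], [0.05, -0.6, 0.0]], turn=[6, 6, 6, 6, 6, 6, 6, 6])

```text
t: 11.33
eef_pos: [0.5377, -0.0502, 0.2709]
orientation: [[0.573, -0.819, -0.003], [-0.819, -0.573, -0.002], [-0.0, 0.004, -1.0]]
force: [-4.3, -3.4, 2.9]
grip_width: -0.0003
```

```bash
python3 look.py pics/a6.png; python3 - <<'E'
from h import *
wheel(phinow()[0]-np.cumsum([5,4,3,2]),[4,3,2,1])
E
```

```text
[ 0.5377 -0.0502  0.2709] [-4.3 -3.4  2.9] [-1.090e+01 -8.900e+00  1.030e+02 -1.000e-01  8.610e+01  1.341e+02] (np.float64(106.75308207533257), np.float64(0.05114078723193311))
scene [242, 201, 11, 18, 153] [247.1 209.1] [ 0.5495 -0.039   0.289 ] phi 109.3
wrist [262, 217, 43, 61, 1576] [282.5 244.4] [ 0.554  -0.0377  0.289 ] phi 104.2
[[0.03, -0.43, 0.0], [0.05, -0.34, 0.0], [0.04, -0.25, 0.0], [0.05, -0.16, 0.0]] [4, 3, 2, 1]
end [ 0.5497 -0.0447  0.2707] -64.7
```

View pics/a6.png

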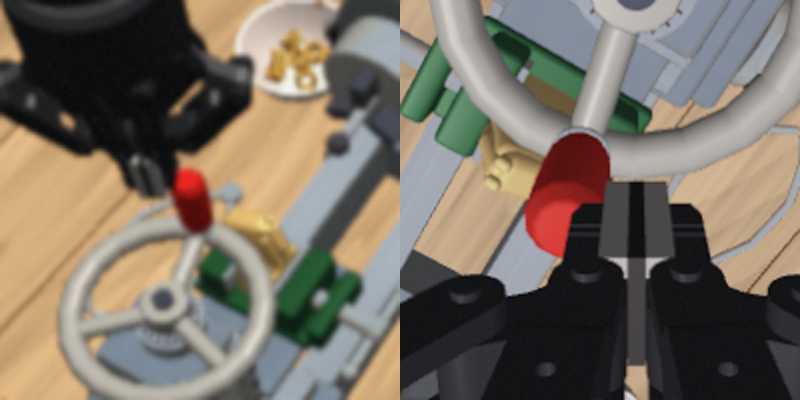

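>>> step_arm(hand=[1, 1, 1, 1, 1, 1], travel=[[0.03, -0.43, 0.0], [0.05, -0.34, 0.0], [0.04, -0.25, 0.0], [0.05, -0.16, 0.0], [0.02, -0.1, 0], [0, 0, 0]], turn=[4, 3, 2, 1, 0, 0])

```text
t: 11.93
eef_pos: [0.5503, -0.0448, 0.2706]
orientation: [[0.423, -0.906, -0.001], [-0.906, -0.423, -0.0], [-0.0, 0.001, -1.0]]
force: [-3.1, -2.0, 1.0]
grip_width: 0.0002
```

```bash
cat > fine.py <<'E'
from h import *
s=bot.state();print(s["eef_pos"].round(4),s["force"].round(1),s["joints"].round(1),phinow())
for i in range(2):
  c=bot.read_camera("scene")
  for S,C in red(c):
    X=onz(c,*C,.289);print(S.tolist(),C.round(2),X.round(4),"phi",np.degrees(np.arctan2(*(X[:2]-HUB)[::-1])).round(1))
E
python3 fine.py
```

```text
[ 0.5503 -0.0448  0.2706] [-3.1 -2.   1. ] [-10.2  -7.4 101.7  -0.   85.8 144.7] (np.float64(90.60903252643789), np.float64(0.051717938518924464))
[249, 203, 12, 19, 155] [254.35 211.95] [ 0.5641 -0.0366  0.289 ] phi 93.1
[249, 203, 12, 19, 156] [254.37 211.92] [ 0.5641 -0.0365  0.289 ] phi 93.1
```

>>> step_arm(hand=[1, 1, 1, 1], travel=[[0.1, -0.2, 0.0], [0.07, -0.16, 0.0], [0, 0, 0], [0, 0, 0]], turn=[0, 0, 0, 0])

```text
t: 12.37
eef_pos: [0.5546, -0.0446, 0.2707]
orientation: [[0.421, -0.907, 0.0], [-0.907, -0.421, 0.0], [-0.0, -0.0, -1.0]]
force: [-3.3, -1.4, 0.9]
grip_width: -0.0001
```

```bash
python3 fine.py
```

```text
[ 0.5546 -0.0446  0.2707] [-3.3 -1.4  0.9] [-10.1  -6.9 101.2   0.   85.7 145. ] (np.float64(85.87410246423693), np.float64(0.05202407359697179))
[251, 205, 11, 18, 147] [256.27 213.03] [ 0.5684 -0.0365  0.289 ] phi 88.5
[251, 205, 11, 18, 148] [256.3  213.03] [ 0.5684 -0.0364  0.289 ] phi 88.4
```

>>> step_arm(hand=[1, 1, 1, 1], travel=[[0.05, -0.1, 0.0], [0, 0, 0], [0, 0, 0], [0, 0, 0]], turn=[0, 0, 0, 0])

```text
t: 12.8
eef_pos: [0.5556, -0.0446, 0.2707]
orientation: [[0.42, -0.907, -0.0], [-0.907, -0.42, 0.0], [-0.0, -0.0, -1.0]]
force: [-4.4, -1.7, 1.2]
grip_width: 0.0001
```

```bash
python3 fine.py
```

```text
[ 0.5556 -0.0446  0.2707] [-4.4 -1.7  1.2] [-10.1  -6.8 101.1   0.   85.7 145. ] (np.float64(84.75998954956556), np.float64(0.052068852954894114))
[251, 205, 12, 18, 152] [256.68 213.31] [ 0.5694 -0.0365  0.289 ] phi 87.4
[251, 205, 12, 18, 154] [256.62 213.29] [ 0.5693 -0.0365  0.289 ] phi 87.5
```

>>> step_arm(hand=[1, 1, 1, 1, 1, 1, 1, 1], travel=[[0, 0.6, 0], [-0.7, 0.9, 0], [-1.5, 1.4, 0], [-1.5, 1.4, -1], [0, 0, -3], [0, 0, -3], [0, 0, -1.5], [0, 0, 0]], turn=[0, 0, 0, 0, 0, 0, 0, 0])

```text
t: 13.57
eef_pos: [0.5029, -0.0292, 0.3609]
orientation: [[0.421, -0.907, 0.01], [-0.907, -0.421, -0.001], [0.005, -0.008, -1.0]]
force: [-0.1, -0.2, 1.0]
grip_width: 0.0
```

```bash
cat > cmp.py <<'E'
from h import *
c=bot.read_camera("scene");f=c["frame"];cv2.imwrite("pics/scn_%d.png"%int(bot.state()["t"]*100),f[:,:,::-1])
g=cv2.imread("pics/scene0.png")[:,:,::-1]
for S,C in red(c): print(S.tolist(),C.round(2))
for S,C in red({"frame":np.ascontiguousarray(g)}): print("ref",S.tolist(),C.round(2))
def sub(a,b,box):
    x,y,w,h=box;A=a[y:y+h,x:x+w].astype(np.float32);B=b[y:y+h,x:x+w].astype(np.float32)
    A=A[...,0]-A[...,1];B=B[...,0]-B[...,1]
    W=np.eye(2,3,dtype=np.float32)
    cc,W=cv2.findTransformECC(A,B,W,cv2.MOTION_TRANSLATION,(3,200,1e-6),None,1); return cc,W[:,2]
print("shift now-ref px",sub(g,f,(246,200,24,28)))
P=lambda a:proj(c,[.567+.052*np.cos(np.radians(a)),-.089+.052*np.sin(np.radians(a)),.289])
print("px per deg cw",P(84)-P(85))
E
python3 cmp.py; python3 fine.py
```

```text
[251, 205, 12, 18, 152] [256.74 213.34]
ref [252, 205, 11, 19, 147] [257.1  213.37]
shift now-ref px (0.9939319840115495, array([-0.48131442, -0.25747052], dtype=float32))
px per deg cw [0.36727368 0.27273415]
[ 0.5022 -0.0291  0.3581] [-0.1  1.  -0.1] [ -9.5 -14.9  99.9   0.   94.6 145.7] (np.float64(125.83209605344184), np.float64(0.08305779299945108))
[251, 205, 12, 18, 152] [256.74 213.34] [ 0.5695 -0.0365  0.289 ] phi 87.3
[251, 205, 12, 18, 151] [256.71 213.36] [ 0.5695 -0.0366  0.289 ] phi 87.3
```

>>> step_arm(hand=[1, 1, 1, 1, 1, 1, 1, 1], travel=[[-2, -0.5, 0], [-3.3, -0.8, 0], [-4, -1, 0], [-4, -1, 0], [-4, -1, 0], [-4, -1, 0], [-2.5, -0.5, 0], [-1, 0, 0]], turn=[0, 0, 0, 0, 0, 0, 0, 0])

```text
t: 14.38
eef_pos: [0.457, 0.1828, 0.3535]
orientation: [[0.472, -0.882, -0.009], [-0.881, -0.472, 0.023], [-0.025, -0.003, -1.0]]
force: [-1.2, -1.0, -0.2]
grip_width: 0.0001
```

```bash
cat > cmp2.py <<'E'
from h import *
ref={"scene":("pics/scene0.png",(246,200,24,28)),"top":("pics/top0.png",(396,194,26,24))}
for n,(r,b) in ref.items():
    c=bot.read_camera(n);f=c["frame"];cv2.imwrite("pics/%s_%d.png"%(n,int(bot.state()["t"]*100)),f[:,:,::-1]);g=cv2.imread(r)[:,:,::-1]
    print(n,[C.round(2).tolist() for S,C in red(c)],[C.round(2).tolist() for S,C in red({"frame":np.ascontiguousarray(g)})])
    x,y,w,h=b
    A,B=[(k[y:y+h,x:x+w,0].astype(np.float32)-k[y:y+h,x:x+w,1]) for k in (g,f)]
    cc,W=cv2.findTransformECC(A,B,np.eye(2,3,dtype=np.float32),cv2.MOTION_TRANSLATION,(3,300,1e-7),None,1)
    P=lambda a:proj(c,[.567+.052*np.cos(np.radians(a)),-.089+.052*np.sin(np.radians(a)),.295])
    d=P(84)-P(85);print(" shift",W[:,2],cc,"deg cw past start",W[:,2]@d/(d@d))
E
python3 cmp2.py
```

```text
scene [[256.62, 212.66]] [[257.1, 213.37]]
 shift [-0.49467695 -0.29724422] 0.9936891005501869 deg cw past start -1.2485446342613078
top [[408.34, 206.81]] [[408.54, 205.98], [256.19, 264.27]]
 shift [-0.01576834  0.58071494] 0.9988603819667815 deg cw past start -1.1063389518970976
```

>>> step_arm(hand=[1, 1, 1, 1, 1, 1, 1, 1], travel=[[2, 0.5, 0], [3.3, 0.8, 0], [4, 1, 0], [4, 1, 0], [4, 1, 0], [2.5, 0.5, 0], [1, 0, 0], [0, 0, 0]], turn=[0, 0, 0, 0, 0, 0, 0, 0])

```text
t: 15.15
eef_pos: [0.5132, -0.0275, 0.3497]
orientation: [[0.465, -0.886, -0.007], [-0.885, -0.465, 0.024], [-0.024, -0.005, -1.0]]
force: [-0.4, 0.5, 0.6]
grip_width: 0.0002
```

```bash
python3 - <<'E'
from h import *
s=bot.state();print(s["eef_pos"],s["orientation"].round(3),s["joints"].round(1))
p=s["eef_pos"]
A=[.512,-.027]
plan([[*A,p[2]],[*A,.335],[*A,.305],[*A,.283],[*A,.273],[*A,.2707],[.53,-.034,.2707],[.545,-.042,.2707]],[0]*8)
E
```

```text
[ 0.51324708 -0.02751148  0.34966522] [[ 0.465 -0.886 -0.007]
 [-0.885 -0.465  0.024]
 [-0.024 -0.005 -1.   ]] [ -9.8 -12.9  99.1   1.3  94.4 142.6]
[[-0.1, 0.09, 0.0], [0.0, 0.0, 1.47], [0.0, 0.0, 3.0], [0.0, 0.0, 2.2], [0.0, 0.0, 1.0], [0.0, 0.0, 0.23], [1.45, -1.27, 0.0], [1.41, -0.96, 0.0]] [0, 0, 0, 0, 0, 0, 0, 0]
end [ 0.545  -0.042   0.2707] -62.3
```

>>> step_arm(hand=[1, 1, 1, 1, 1, 1, 1, 1], travel=[[0, 0, 1.4], [0, 0, 2.5], [0, 0, 2.4], [0, 0, 1.2], [0, 0, 0.3], [0, 0, 0], [1.4, -1.2, 0], [1.2, -0.8, 0]], turn=[0, 0, 0, 0, 0, 0, 0, 0])

```text
t: 15.82
eef_pos: [0.5438, -0.0356, 0.2743]
orientation: [[0.471, -0.882, -0.002], [-0.882, -0.471, 0.023], [-0.021, -0.009, -1.0]]
force: [-0.5, -0.1, -0.2]
grip_width: 0.0
```

>>> step_arm(hand=[1, 1], travel=[[0, 0, 0], [0, 0, 0]], turn=[0, 0])

```text
t: 15.98
eef_pos: [0.5432, -0.0359, 0.2735]
orientation: [[0.47, -0.883, -0.004], [-0.882, -0.47, 0.024], [-0.023, -0.008, -1.0]]
force: [-0.1, 0.6, -0.1]
grip_width: -0.0002
```

```bash
python3 look.py pics/b1.png; python3 cmp.py; python3 - <<'E'
from h import *
z=bot.state()["eef_pos"][2]
plan([[.5545,-.0446,z],[.5567,-.0446,z]],[0]*2)
E
```

```text
[ 0.5432 -0.0359  0.2735] [-0.1  0.6 -0.1] [-10.2  -8.3 102.2   1.3  86.5 141.7] (np.float64(97.52918261018236), np.float64(0.06197723475523815))
scene [251, 205, 12, 18, 151] [256.7 213.4] [ 0.5695 -0.0366  0.289 ] phi 87.3
wrist [247, 190, 45, 58, 1888] [270.9 219.1] [ 0.5704 -0.0348  0.289 ] phi 86.4
[251, 205, 12, 18, 152] [256.74 213.34]
ref [252, 205, 11, 19, 147] [257.1  213.37]
shift now-ref px (0.9907134928331826, array([-0.47092572, -0.23676503], dtype=float32))
px per deg cw [0.36727368 0.27273415]
[[1.35, -0.65, 0.0], [0.1, -0.2, 0.0]] [0, 0]
end [ 0.5567 -0.0446  0.273 ] -61.9
```

View pics/b1.png

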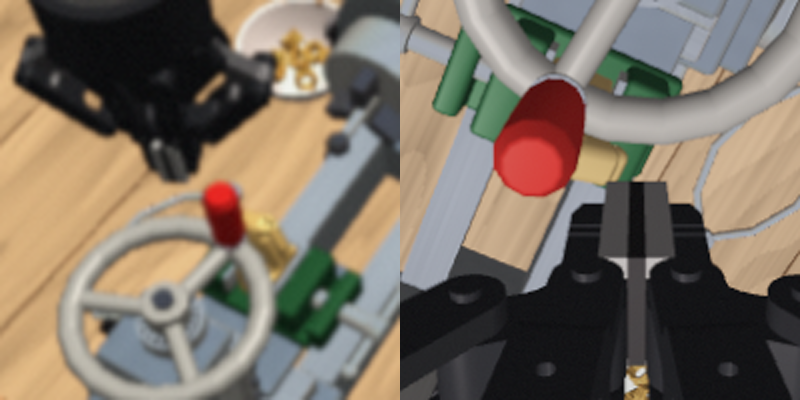

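>>> step_arm(hand=[1, 1, 1, 1], travel=[[0.7, -0.2, 0], [0.6, -0.4, 0], [0, 0, 0], [0, 0, 0]], turn=[0, 0, 0, 0])

```text
t: 16.47
eef_pos: [0.5541, -0.045, 0.2717]
orientation: [[0.469, -0.883, -0.006], [-0.883, -0.469, 0.024], [-0.024, -0.006, -1.0]]
force: [0.2, -0.7, 0.3]
grip_width: 0.0001
```

```bash
python3 cmp.py;  python3 fine.py
```

```text
[251, 205, 12, 18, 155] [256.57 213.19]
ref [252, 205, 11, 19, 147] [257.1  213.37]
shift now-ref px (0.9714462936805182, array([-0.43060905, -0.21739976], dtype=float32))
px per deg cw [0.36727368 0.27273415]
[ 0.5539 -0.0449  0.2717] [-0.5 -0.  -0.4] [-10.9  -6.7 100.9   1.3  86.3 141. ] (np.float64(87.08990218946185), np.float64(0.05250758398723368))
[251, 205, 12, 18, 155] [256.63 213.22] [ 0.5692 -0.0364  0.289 ] phi 87.6
[251, 205, 12, 18, 155] [256.63 213.22] [ 0.5692 -0.0364  0.289 ] phi 87.6
```

>>> step_arm(hand=[1, 1, 1], travel=[[0.09, -0.18, 0], [0, 0, 0], [0, 0, 0]], turn=[0, 0, 0])

```text
t: 16.87
eef_pos: [0.5557, -0.0448, 0.2717]
orientation: [[0.47, -0.883, -0.006], [-0.882, -0.47, 0.023], [-0.023, -0.005, -1.0]]
force: [-1.2, -1.1, -0.2]
grip_width: 0.0002
```

```bash
python3 cmp.py;  python3 fine.py
```

```text
[251, 205, 12, 18, 155] [256.65 213.27]
ref [252, 205, 11, 19, 147] [257.1  213.37]
shift now-ref px (0.9665300811578116, array([-0.1999733 , -0.09323473], dtype=float32))
px per deg cw [0.36727368 0.27273415]
[ 0.5557 -0.0448  0.2718] [-1.1 -0.7 -0.2] [-10.8  -6.4 100.7   1.3  86.3 141.1] (np.float64(85.18570559198893), np.float64(0.052731684525127186))
[251, 205, 12, 18, 154] [256.62 213.29] [ 0.5693 -0.0365  0.289 ] phi 87.5
[251, 205, 12, 18, 153] [256.65 213.29] [ 0.5693 -0.0365  0.289 ] phi 87.5
```

>>> step_arm(hand=[1, 1, 1], travel=[[0.06, -0.13, 0], [0, 0, 0], [0, 0, 0]], turn=[0, 0, 0])

```text
t: 17.27
eef_pos: [0.557, -0.0449, 0.2717]
orientation: [[0.47, -0.883, -0.007], [-0.883, -0.47, 0.023], [-0.024, -0.005, -1.0]]
force: [-3.1, -2.2, 0.7]
grip_width: 0.0
```

```bash
python3 cmp.py;  python3 fine.py
```

```text
[252, 205, 11, 18, 152] [256.99 213.39]
ref [252, 205, 11, 19, 147] [257.1  213.37]
shift now-ref px (0.9637567276589633, array([0.25202295, 0.18891525], dtype=float32))
px per deg cw [0.36727368 0.27273415]
[ 0.557  -0.0449  0.2717] [-3.5 -2.3  0.8] [-10.8  -6.3 100.6   1.2  86.3 141.1] (np.float64(83.81368248409748), np.float64(0.0527813462909337))
[252, 205, 11, 18, 152] [256.99 213.39] [ 0.57   -0.0363  0.289 ] phi 86.8
[252, 205, 11, 18, 150] [257.05 213.49] [ 0.5702 -0.0364  0.289 ] phi 86.5
```

>>> step_arm(hand=[1, 1, 1, 1, 1, 1, 1, 1], travel=[[0, 0.6, 0], [-0.7, 0.9, 0], [-1.5, 1.4, 0], [-1.5, 1.4, -1], [0, 0, -3], [0, 0, -3], [0, 0, -1.5], [0, 0, 0]], turn=[0, 0, 0, 0, 0, 0, 0, 0])

```text
t: 18.08
eef_pos: [0.5044, -0.0342, 0.3627]
orientation: [[0.47, -0.883, 0.004], [-0.882, -0.47, 0.023], [-0.018, -0.014, -1.0]]
force: [0.6, -0.3, 1.6]
grip_width: 0.0
```

>>> step_arm(hand=[1, 1, 1, 1, 1, 1, 1, 1], travel=[[-2, -0.5, 0], [-3, -0.8, 0], [-3.5, -1, 0], [-3.5, -1, 0], [-3.5, -1, 0], [-3.5, -1, 0], [-2.5, -0.5, 0], [-1, 0, 0]], turn=[0, 0, 0, 0, 0, 0, 0, 0])

```text
t: 18.75
eef_pos: [0.4486, 0.1885, 0.3613]
orientation: [[0.484, -0.875, -0.009], [-0.875, -0.484, 0.029], [-0.029, -0.007, -1.0]]
force: [0.0, 0.0, -0.3]
grip_width: -0.0002
```

>>> step_arm(hand=[1, 1], travel=[[0, 0, 0], [0, 0, 0]], turn=[0, 0])

```text
t: 18.92
eef_pos: [0.4498, 0.1848, 0.3619]
orientation: [[0.477, -0.879, -0.007], [-0.878, -0.477, 0.027], [-0.027, -0.006, -1.0]]
force: [0.3, 0.4, 0.2]
grip_width: -0.0002
```

```bash
python3 cmp2.py; ls -t pics|head -3
```

```text
scene [[257.03, 213.29]] [[257.1, 213.37]]
 shift [-0.06360008 -0.03825766] 0.9977972390351899 deg cw past start -0.16057745523312536
top [[408.43, 206.06]] [[408.54, 205.98], [256.19, 264.27]]
 shift [-0.00455423  0.05377233] 0.9994711323373051 deg cw past start -0.10293781316804056
top_1901.png
scene_1896.png
scn_1731.png
```

Both views agree to 0.1–0.2°. I'll take a final look at the whole bench.

View pics/top_1901.png

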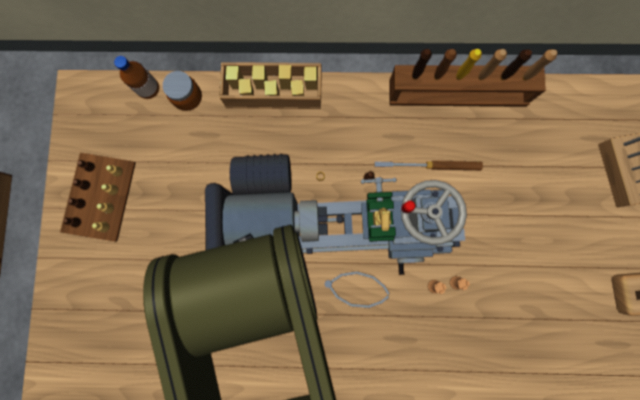

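```bash
python3 - <<'E'
from workcell import bot
s=bot.state();print(s["t"],s["qvel"].round(2),s["force"].round(2));print(bot.close_job())
E
```

```text
19.0167 [-0.42 -0.15 -0.32  0.17  0.16  0.03] [ 0.42 -0.92  0.05]
the job is handed in; nothing more can be done
None
```

I pushed the red handle once round clockwise with the closed fingertips, without gripping it. The first pass stopped about 1.2° short, so I added a small final nudge. Then I drew the arm clear and handed in at about 19 s.

**Last checks:**
- **Handle position:** it is back at its start within about 0.1° in the top view and 0.16° in the scene view, just short of the full turn in both. The push was watched all the way round, so it is one full turn.
- **Forces:** the readings at the end of each move stayed below about 6 N.
- **Bench:** in the last top view, by eye, the loose pieces it shows sit where they were. The arm hid the bowl in that view. I did not measure the knight's 4 mm rise separately.

**Disagreement:** in the camera pictures the fingertips looked 25–40 mm short of the reported tool tip. I worked at a tip height of 271 mm, just above the rim, and checked the push by contact force and vision instead.

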